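# Change the board in a lantern-maker's glue press

## Task

Change the board in the glue press: set the iron weight and then the pressing plate aside on the felt-topped side board, lay the finished round-ended board along the middle of the bamboo drying rack, and lay the waiting square-ended board centred and lengthwise in the press, between the posts. Then lower the pressing plate back over all four posts until it lies flat on the new board, and set the iron weight gently back upright on the middle of the plate. Leave the paint jar, the little bowl and the spool where they stand.

Things in the scene. Friction and masses are not known exactly. Their poses are not given: they have to be found in the camera images.
- press: Glue press, fixed: dark wooden base 150 x 112 mm whose flat top (the bed) is 20 mm high; four steel guide posts, 8 mm thick, rise 43 mm above the bed (the upper 7 mm tapered to a 3 mm tip) at 43 mm to either side of the centre along x and 33 mm along y. Origin: centre of the underside, on the table. Boards lie along its x axis (the long way), between the two rows of posts (58 mm clear between rows).
- side_board: Low flat board with grey felt top, fixed, 230 x 104 mm, long along its x axis, top 12 mm high, where weight and plate are parked next to each other anywhere on the felt, lying flat or upright as they stood. Origin: centre of the underside, on the table.
- drying_rack: Bamboo drying rack, fixed, 170 x 100 mm: four bamboo rods lie across (along y), at 35 and 70 mm either side of the centre, on two dark runners along x; tops of the rods 27 mm above the table, nothing in the middle between the inner rods. A board lies across the rods, along the rack's x axis. Origin: centre of the underside, on the table.
- weight_grip (a point): Dark iron block 56 x 46 x 30 mm (x, y, z) with a bridge handle: a light wooden bar 56 mm long (along x), 20 mm wide (y), 20 mm high, its middle 56 mm above the block's underside, 66 mm overall height, about 0.65 kg. At the start it stands on the plate in the press. The point is the centre of the wooden bar; x along the bar, z up.
- plate_center (a point): Plywood pressing plate, H-shaped seen from above: 120 mm long (x), 88 mm wide (y), 16 mm thick, with a finger cut-out 52 mm long and 15 mm deep in the middle of both long sides, so that it is 58 mm wide there; four 12 mm holes at 43 mm (x) and 33 mm (y) from the centre, one for each post. At the start it sits over the posts on the round-ended board. The point is its centre, half-way up; z up. Either way round fits.
- round_board_center (a point): Finished lantern top board, light wood, 190 mm long (x) with round ends, 40 mm wide (y), 14 mm thick. At the start it lies in the press under the plate and sticks out at both ends. The point is its centre, half-way up; z up.
- square_board_center (a point): Waiting lantern top board, light wood, 190 mm long (x) with square ends, 40 mm wide (y), 14 mm thick. At the start it lies on a thin cork mat (4 mm thick, 220 x 90 mm). The point is its centre, half-way up; z up.
- paint_jar: White closed jar, 48 mm across and 58 mm high, loose; stands among the work, to be left alone. Origin: centre of its underside.
- paint_bowl: Small empty white bowl, 54 mm across and 30 mm high, loose; to be left alone. Origin: centre of its underside.
- spool: Empty wooden spool standing on end, 48 mm across and 45 mm high, loose; to be left alone. Origin: centre of its underside.
Things that resemble listed ones, but are neither listed nor needed, are in the scene too. Leave any green or purple look-alike of the part that bears weight_grip alone.

How it is judged:
By the outcome, as a careful person would: the job done as asked, in the order asked, and still so for the second after the job is handed in, with the robot touching nothing.
It also fails if it takes over 138 s, if anything falls off the work surface, if the arm or the gripper's body presses on something with over 40 N, if the wrist force passes 120 N, or if a joint passes its speed limit or range.

## Robot

A 6-joint arm with a two-finger parallel gripper is mounted at the origin on the work surface. World frame = base frame: x ahead of the robot, y to its left, z up, the work surface at z = 0. Lengths are in m, angles in rad, forces in N, time in s.
With the tool pointing down it reaches from about 0.2 to 0.875 m from the base axis. Payload 3.4 kg.
Tool frame: the origin (TCP) lies between the finger pads; the fingertips stand 25 mm ahead of it and the grasp point (between the pads) lies 6 mm ahead of it (r.nose_length is the z of the fingertips in the tool frame, in m); z points along the fingers, x is the direction in which the jaws open and shut, and the axes are right-handed (so a half turn about z gives the same grasp; the last joint's range is limited). The gripper opens to 94 mm and grips with 3 to 60 N. Pads are 16 mm wide; open, the fingers measure 119 mm over their backs; the gripper's body (75 mm by 177 mm) begins 78 mm behind the grasp point.
Start: joints at [-1.42, 0.276, 1.505, -0, 1.361, -0.121], TCP at [0.154, -0.554, 0.23] pointing down, gripper open.
Joint ranges: [-2.89, 2.89], [-0.75, 2.08], [0.22, 2.7], [-1.18, 4.32], [0.11, 2.71], [-2.7, 2.7]. Speed limits (rad/s): [2.57, 2.57, 3.14, 3.14, 3.14, 3.14].

## Interface

Orientations are given as a unit quaternion [w, x, y, z].
In Python, from plant import r, gripper_to, inverse_kinematics, vision, models, telemetry gives the robot as it stands. Calls block until the motion is done:
- r.move_to(position, orientation): joint-space move of the TCP to a pose.
- r.move_l(position, rot=None, vel=0.15, guard=None): straight line of the TCP; rot=None keeps the orientation; vel is the mean speed in m/s. With guard (N) it stops when the force on the tool has changed by that much, and returns True; else False.
- r.movej(angles): joint-space move.
- gripper_to(opening, f_grip=None): finger opening in m; f_grip is the grip in N (None keeps the last); returns when the fingers have stopped.
- r.hold(seconds).
- inverse_kinematics(position, orientation): joint angles nearest the present ones, or None.
- vision.snapshot(name): name is "side" or "top" or "wrist"; returns the picture (480x640x3 uint8, red, green, blue); there is no depth.
- vision.get_calibration(name): a dict with "fx", "fy", "cx", "cy" (pixels), "position" and "orientation" of the camera in the world. Camera axes: x right, y down, z forward; pixel columns grow to the right and rows downward; lengths in m; the calibration is good to about 2 mm. A picture is of the moment at which its call begins: read the wrist's pose just before it. get_calibration takes no time and is no camera call; for the wrist camera it gives the pose at the moment of the call.
A pose or a line that the arm cannot do raises r.PlanningError and nothing moves.
- r.sign_off(): hands the job in, once; it reports no verdict.
Trained networks look in the newest picture that a camera, given by its name, has taken for a name from the list of things; names that differ only in an ending like _2 or _b are one class to them, and where a whole thing is asked for, a point or a joint stands for the part that bears it (a point fixed in the world has none). Each returns a list of dicts, best first, with "score" (0 to 1); they miss things now and then, are a little off and sometimes report something else, mostly with a low value. They report only what shows in the picture. A call takes as long as a camera call. They do not tell look-alikes from the thing itself.
- models.boxes_of(thing, camera): "at" ([x, y, z] in m, in world coordinates, good to about 4 mm: the middle of the surface that is visible of it).
- models.regions_of(thing, camera): "pixels" (480x640 bool, what is visible of it).
- models.mark_of(thing, camera): "at" ([x, y, z] in m, in world coordinates, good to about 4 mm: a listed point, or the origin of a listed thing).
Readings, each from a call of its own:
- telemetry.current_t(): time.
- telemetry.current_joints(): joint angles.
- telemetry.current_dq(): joint speeds.
- telemetry.current_joint_efforts(): joint torques, N m.
- telemetry.current_ee_pos(): TCP position.
- telemetry.current_tool_rot(): TCP orientation.
- telemetry.current_wrist_force(): force on the tool from outside, world axes, zero at the start.
- telemetry.current_torque(): the same for the moment, N m.
- telemetry.current_opening(): finger opening in m.
Only numpy, scipy, OpenCV 4.12 (cv2) and the standard library are available. Lean on these libraries where they do the work, as an engineer would, in place of code of your own. Each camera call takes 0.05 s, during which the arm holds its last target.

## Working session

There is one attempt and no reset: what is moved stays moved. The work goes in short steps, each a Python script; the robot and the scene stay as the last script left them, time stands still between calls to the robot, and variables do not carry over. Pictures are saved under pics/ and viewed, and the job is handed in when it is done.

```bash
ls; mkdir -p pics; python3 - <<'E'
from plant import r, gripper_to, inverse_kinematics, vision, models, telemetry
import cv2
for n in ["side","top","wrist"]:
    im=vision.snapshot(n); cv2.imwrite(f"pics/{n}0.png",im[:,:,::-1])
    c=vision.get_calibration(n); print(n,c)
    if n!="wrist":
        for t in ["press","side_board","drying_rack","weight_grip","plate_center","round_board_center","square_board_center","paint_jar","paint_bowl","spool"]:
            print(t,[([round(float(x),3) for x in d["at"]],round(float(d["score"]),2)) for d in models.mark_of(t,n)][:4])
print(telemetry.current_t(),telemetry.current_tool_rot())
E
```

```text
pics
side {'fx': 447.7691506181696, 'fy': 447.7691506181696, 'cx': 313.92048370508525, 'cy': 245.2691678469034, 'position': array([0.20663864, 0.78072372, 0.84041017]), 'orientation': array([ 0.06424296, -0.14294075,  0.90539701, -0.39458464])}
press [([0.48, 0.338, 0.003], 0.59)]
side_board [([0.521, -0.335, -0.0], 0.83)]
drying_rack [([0.524, 0.108, -0.001], 0.6), ([0.522, -0.334, 0.0], 0.55), ([0.479, 0.337, 0.041], 0.16)]
weight_grip [([0.638, 0.243, 0.054], 0.69), ([0.338, 0.425, 0.058], 0.64)]
plate_center [([0.478, 0.334, 0.04], 0.81), ([0.48, 0.339, -0.0], 0.26), ([0.447, -0.234, -0.0], 0.22)]
round_board_center []
square_board_center [([0.478, -0.119, 0.011], 0.83)]
paint_jar [([0.54, -0.003, 0.002], 0.63)]
paint_bowl [([0.448, -0.232, -0.001], 0.53), ([0.48, 0.336, 0.004], 0.48)]
spool [([0.451, 0.234, -0.003], 0.82), ([0.521, -0.333, -0.002], 0.71)]
top {'fx': 584.4350139398125, 'fy': 584.4350139398125, 'cx': 322.1727665823281, 'cy': 236.876166179471, 'position': array([0.32257301, 0.05060122, 1.30435627]), 'orientation': array([ 0.04974051, -0.7045252 ,  0.706281  , -0.04834537])}
press [([0.478, 0.336, -0.001], 0.84)]
side_board [([0.518, -0.34, -0.0], 0.81)]
drying_rack [([0.521, 0.109, -0.001], 0.75)]
weight_grip [([0.337, 0.422, 0.056], 0.96), ([0.48, 0.334, 0.104], 0.78), ([0.317, 0.313, 0.054], 0.58), ([0.635, 0.24, 0.057], 0.58)]
plate_center [([0.48, 0.337, 0.04], 0.85)]
round_board_center []
square_board_center [([0.479, -0.121, 0.007], 0.63)]
paint_jar [([0.481, 0.337, 0.04], 0.35)]
paint_bowl [([0.448, -0.235, 0.002], 0.7)]
spool [([0.454, 0.23, -0.001], 0.79)]
wrist {'fx': 333.01795938285017, 'fy': 333.01795938285017, 'cx': 319.1199026076516, 'cy': 239.53143055186166, 'position': array([ 0.23664749, -0.53165831,  0.3858287 ]), 'orientation': array([ 0.11671203,  0.78826936, -0.59763664, -0.08854474])}
1.15 [ 4.47213965e-05  7.96385498e-01 -6.04789331e-01  3.63232527e-05]
```

View pics/top0.png

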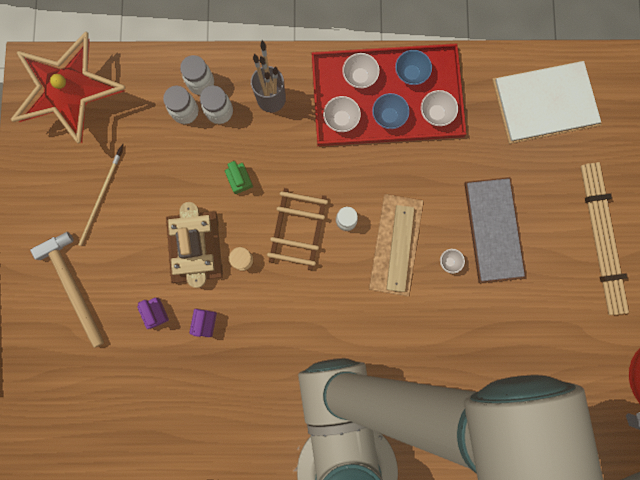

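View pics/side0.png

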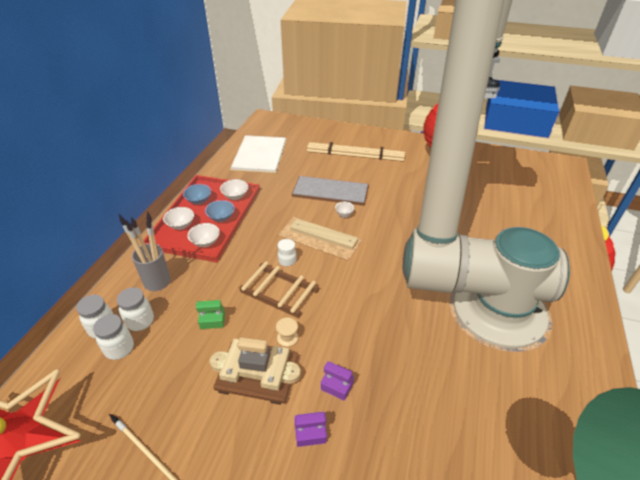

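View pics/wrist0.png

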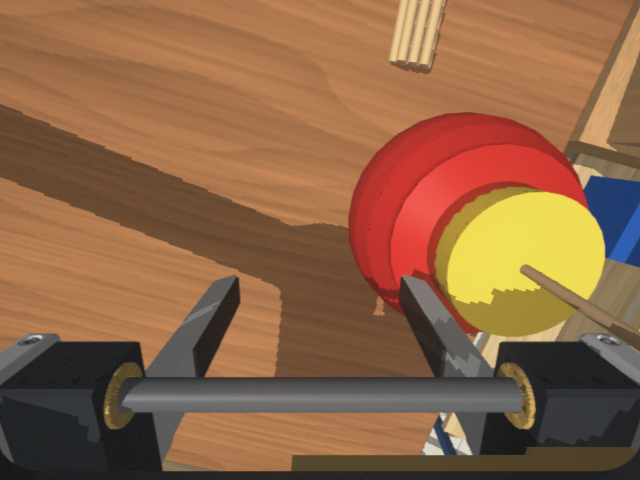

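Candidates for the weight, in the top picture: iron block with a light bar on the press (188,243); green look-alike (237,177); purple look-alikes (152,312) and (203,323). The description fits only the one on the press. Next are close wrist views of each station.

```bash
cat > h.py <<'E'
from plant import r, gripper_to, inverse_kinematics, vision, models, telemetry
import numpy as np, cv2, json
from scipy.spatial.transform import Rotation as R
def rot(q): return R.from_quat([q[1],q[2],q[3],q[0]])
def quat(a):
    "tool down, jaw axis x along angle a"
    x=np.array([np.cos(a),np.sin(a),0]);z=np.array([0,0,-1.]);y=np.cross(z,x)
    q=R.from_matrix(np.stack([x,y,z],1)).as_quat(); return np.array([q[3],q[0],q[1],q[2]])
def best(p,a):
    "half-turn choice with last joint closest to 0"
    c=[]
    for k in (-1,0,1):
        j=inverse_kinematics(p,quat(a+k*np.pi))
        if j is not None: c.append((abs(j[5]),a+k*np.pi))
    return min(c)[1]
def campose():
    c=vision.get_calibration("wrist"); return c
def cam_in_tool():
    c=campose(); Rt=rot(telemetry.current_tool_rot()); 
    return Rt.inv().apply(c["position"]-telemetry.current_ee_pos()), Rt.inv()*rot(c["orientation"])
def look(target,h,a,name):
    "aim the wrist camera's axis at target with TCP height h"
    t,Rc=cam_in_tool(); Rt=rot(quat(a)); z=(Rt*Rc).apply([0,0,1]); off=Rt.apply(t)
    s=(target[2]-(h+off[2]))/z[2]
    p=np.array([target[0],target[1],0])-(off+s*z); p[2]=h
    r.move_to(p,quat(a)); r.hold(0.3)
    c=campose(); im=vision.snapshot("wrist")
    cv2.imwrite(f"pics/{name}.png",im[:,:,::-1]); json.dump({k:(v.tolist() if hasattr(v,'tolist') else v) for k,v in c.items()},open(f"pics/{name}.json","w"))
    return c,im
def px(c,uv,z):
    uv=np.atleast_2d(uv).astype(float)
    d=np.stack([(uv[:,0]-c["cx"])/c["fx"],(uv[:,1]-c["cy"])/c["fy"],np.ones(len(uv))],1)
    d=rot(c["orientation"]).apply(d); p=np.array(c["position"])
    return p+d*((z-p[2])/d[:,2])[:,None]
def proj(c,P):
    q=rot(c["orientation"]).inv().apply(np.atleast_2d(P)-np.array(c["position"]))
    return np.stack([q[:,0]/q[:,2]*c["fx"]+c["cx"],q[:,1]/q[:,2]*c["fy"]+c["cy"]],1)
def marks(names,cam="wrist"):
    for t in names: print(t,[([round(float(x),4) for x in d["at"]],round(float(d["score"]),2)) for d in models.mark_of(t,cam)][:3])
E
python3 - <<'E'
from h import *
print(cam_in_tool()[0],cam_in_tool()[1].as_matrix().round(3))
a=best([0.48,0.337,0.3],np.pi/2); print(a)
for tgt,n,names in [((0.49,-0.337,.012),"v_side",["side_board"]),((0.478,-0.12,.018),"v_sq",["square_board_center"]),((0.521,0.108,.027),"v_rack",["drying_rack"]),((0.48,0.337,.05),"v_press",["press","plate_center","weight_grip","round_board_center"])]:
    try:
        look(tgt,0.28,best([tgt[0]-.05,tgt[1],.28],np.pi/2),n); marks(names)
    except r.PlanningError as e: print(n,e)
print(telemetry.current_t())
E
```

```text
[ 0.00065462 -0.08523391 -0.15531272] [[ 1.     0.002  0.   ]
 [-0.002  0.957  0.29 ]
 [ 0.    -0.29   0.957]]
1.5707963267948966
side_board [([0.5181, -0.3333, -0.0055], 0.81)]
square_board_center [([0.4759, -0.1251, 0.0086], 0.66)]
drying_rack []
press []
plate_center []
weight_grip [([0.479, 0.3374, 0.1068], 0.98), ([0.3365, 0.4242, 0.0572], 0.82), ([0.6373, 0.24, 0.0551], 0.76)]
round_board_center []
8.6167
```

```bash
python3 - <<'E'
import cv2,numpy as np
for x,y in [("v_side","v_sq"),("v_rack","v_press")]:
    cv2.imwrite(f"pics/m_{x}.png",cv2.resize(np.vstack([cv2.imread(f"pics/{x}.png"),cv2.imread(f"pics/{y}.png")])[:, :],(400,600)))
E
```

```text
(no output)
```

View pics/v_press.png

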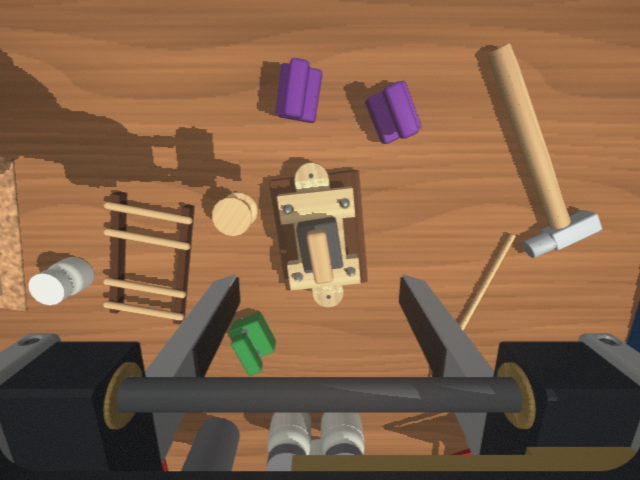

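View pics/v_sq.png

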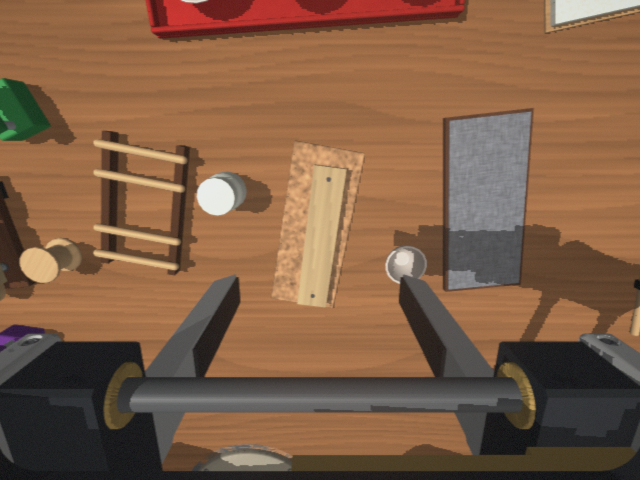

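View pics/v_rack.png

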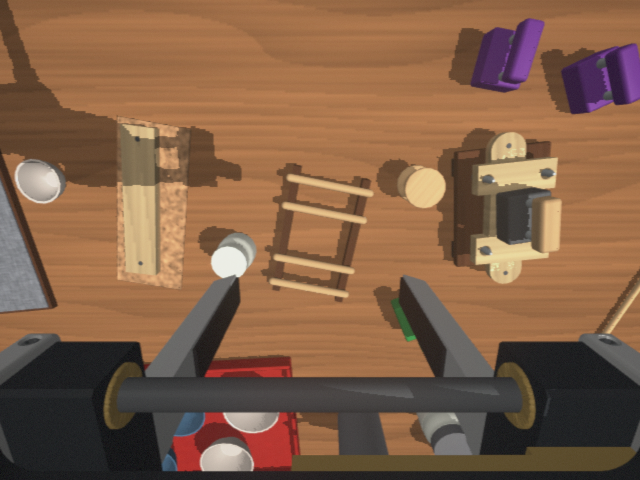

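View pics/v_side.png

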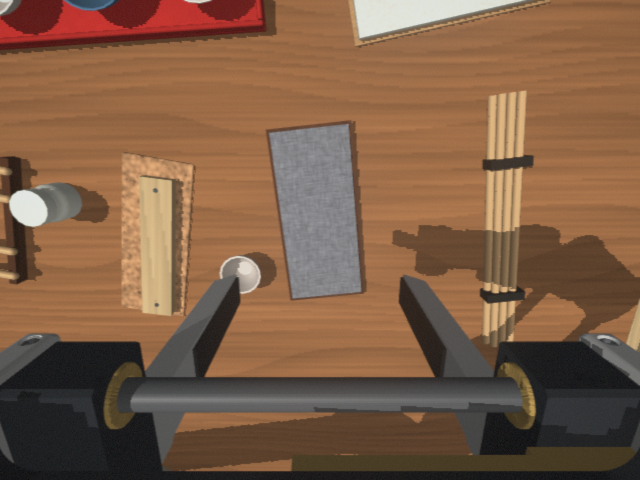

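The wrist views confirm it: the iron block with the wooden bar, at (320,250) in v_press, stands on the plate. The green block (250,345) and purple blocks (300,90), (393,112) are the look-alikes. Now zoomed crops for accurate corners.

```bash
python3 - <<'E'
import cv2,numpy as np
def crop(n,x,y,w,h,f):
    im=cv2.imread(f"pics/{n}.png")[y:y+h,x:x+w]; im=cv2.resize(im,None,fx=f,fy=f,interpolation=cv2.INTER_CUBIC)
    for k in range(0,w,20): cv2.putText(im,str(x+k),(k*f,8),0,.3,(255,255,255),1); cv2.line(im,(k*f,10),(k*f,14),(255,255,255),1)
    for k in range(0,h,20): cv2.putText(im,str(y+k),(0,k*f+4),0,.3,(255,255,255),1)
    return im
cv2.imwrite("pics/c_press.png",crop("v_press",250,155,140,150,4))
a=crop("v_sq",260,130,120,190,3); b=crop("v_rack",255,155,130,190,3)
cv2.imwrite("pics/c_sqrack.png",np.hstack([a,b]))
E
```

```text
(no output)
```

View pics/c_press.png

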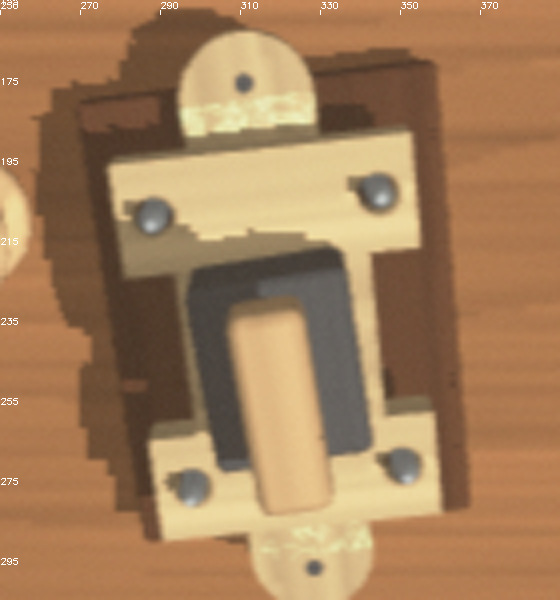

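View pics/c_sqrack.png

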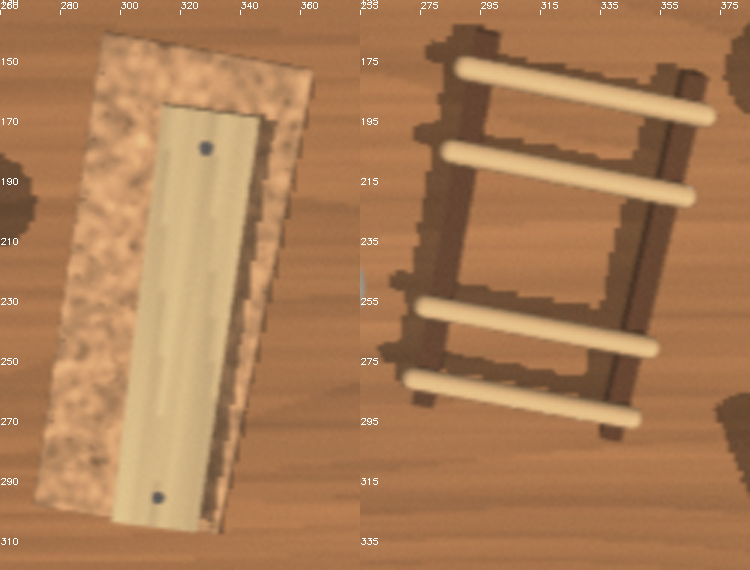

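```bash
python3 - <<'E'
from h import *
L=lambda n: json.load(open(f"pics/{n}.json"))
def rect(name,c,uv,z):
    p=px(c,uv,z)[:,:2]; ctr=p.mean(0)
    # order: far-left.. edges along x: 0->3 and 1->2
    v=(p[0]-p[3])+(p[1]-p[2]); print(name,ctr.round(4),"yaw",round(np.degrees(np.arctan2(v[1],v[0])),2),"L",np.linalg.norm(p[0]-p[3]).round(4),np.linalg.norm(p[1]-p[2]).round(4),"W",np.linalg.norm(p[0]-p[1]).round(4),np.linalg.norm(p[3]-p[2]).round(4))
def two(name,c,uv,z):
    p=px(c,uv,z)[:,:2]; v=p[0]-p[1]; print(name,p.mean(0).round(4),"yaw",round(np.degrees(np.arctan2(v[1],v[0])),2),"D",np.linalg.norm(v).round(4))
c=L("v_press")
rect("posts",c,[(288.5,208.8),(345,203),(351,271.3),(298.5,276.8)],.061)
rect("plate",c,[(277.3,196.3),(352.8,188),(360.3,282.8),(290,290)],.05)
two("round dots",c,[(311,175.8),(328.5,297)],.034)
rect("bar",c,[(307.8,235),(326,231.5),(332.5,280.5),(316.5,283)],.116)
c=L("v_sq")
rect("square",c,[(314.3,164.7),(347.3,169),(326.7,307.3),(297.7,303.7)],.018)
two("sq dots",c,[(328.7,179.3),(312.3,295.7)],.018)
rect("side(sq)",c,[(445,119),(532,110),(521,284),(445,291)],.012)
c=L("v_side"); rect("side",c,[(267,129),(351,121),(362,293),(291,299)],.012)
c=L("v_rack"); f=lambda u,v:((u-360)/3+255,v/3+155)
rect("rack outer",c,[f(465,68),f(708,117),f(634,419),f(411,379)],.024)
rect("rack inner",c,[f(450,151),f(688,197),f(652,349),f(423,305)],.024)
# press from rack view too & top view
t=vision.get_calibration("top")
two("top round?",t,[(189,209),(196,281)],.034)
E
```

```text
posts [0.4792 0.3378] yaw -173.53 L 0.0846 0.084 W 0.0648 0.064
plate [0.4829 0.3371] yaw -174.11 L 0.12 0.1198 W 0.0881 0.0893
round dots [0.4857 0.3372] yaw -172.09 D 0.1606
bar [0.4804 0.3375] yaw -171.54 L 0.0528 0.0534 W 0.0185 0.0169
square [ 0.4768 -0.1235] yaw -7.22 L 0.1905 0.1909 W 0.0409 0.0407
sq dots [ 0.4768 -0.1223] yaw -7.63 D 0.1604
side(sq) [ 0.5194 -0.3355] yaw 6.49 L 0.2269 0.2265 W 0.1027 0.1045
side [ 0.5203 -0.3364] yaw 5.7 L 0.2278 0.2275 W 0.1015 0.0998
rack outer [0.5225 0.1075] yaw 168.76 L 0.1403 0.1398 W 0.1018 0.1021
rack inner [0.5222 0.1075] yaw 168.93 L 0.0695 0.0704 W 0.102 0.1027
top round? [0.4835 0.3372] yaw 7.12 D 0.1603
```

```bash
cat >> h.py <<'E'
def log(*a):
    print(*a,"t",round(telemetry.current_t(),2),"p",np.round(telemetry.current_ee_pos(),4),"open",round(telemetry.current_opening(),4),"F",np.round(telemetry.current_wrist_force(),1))
def down(xy,z,a,hi,pre=None,vel=0.12):
    r.move_to([xy[0],xy[1],hi],quat(a)); r.move_l([xy[0],xy[1],z],vel=vel)
def settle(xy,zexp,guard=2.5):
    "from just above, creep down until contact"
    return r.move_l([xy[0],xy[1],zexp-0.004],vel=0.015,guard=guard)
E
python3 - <<'E'
from h import *
ap=np.radians(97.5); xy=[.4803,.3375]
a=best([*xy,.2],ap); gripper_to(.055)
down(xy,.113,a,.2); log("at")
gripper_to(0.0,45); log("gripped")
r.move_l([*xy,.20],vel=.1); log("lifted"); 
im=vision.snapshot("side"); cv2.imwrite("pics/s1.png",im[:,:,::-1])
E
```

```text
at t 10.7 p [0.481  0.338  0.1142] open 0.055 F [0.6 0.6 0.5]
gripped t 11.34 p [0.4804 0.3373 0.1131] open 0.0198 F [-0.6 -0.4  1.7]
lifted t 12.36 p [0.4796 0.3372 0.199 ] open 0.0195 F [ 0.4  0.3 -8.4]
```

View pics/s1.png

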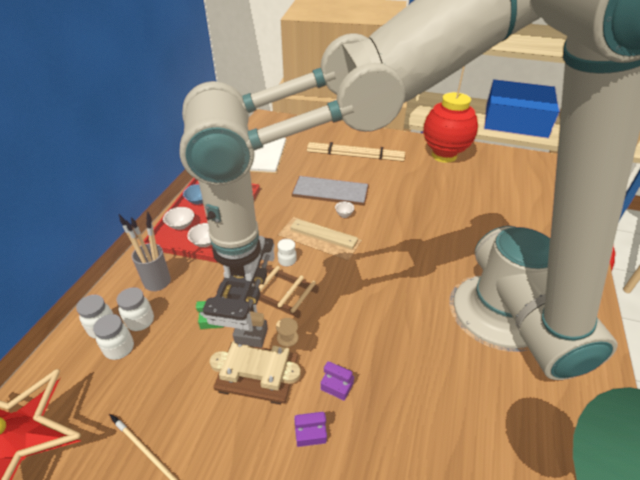

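The weight is gripped (19.5 mm opening, about 8 N) and clear of the plate. Parking it at the near end of the felt.

```bash
python3 - <<'E'
from h import *
y=np.radians(6); u=np.array([np.cos(y),np.sin(y)]); S=np.array([.520,-.336])
xy=S-u*.062; a=best([*xy,.25],y+np.pi/2); print(a)
r.move_l([.48,.3375,.25],vel=.2)
r.move_to([*xy,.25],quat(a)); log("over")
r.move_l([*xy,.082],vel=.12); r.hold(.3)
print(settle(xy,.0755)); r.hold(.2); log("down")
w=[*map(float,telemetry.current_ee_pos())]
gripper_to(.055); log("rel"); 
json.dump(dict(w=w,wa=float(a)),open("st.json","w"))
r.move_l([xy[0],xy[1],.2],vel=.2)
# look at press
look((.481,.3375,.05),.25,best([.43,.337,.25],np.radians(97)),"v_press2"); log("look")
E
```

```text
-1.4660765716752369
over t 15.22 p [ 0.4588 -0.3417  0.2499] open 0.0197 F [ 0.1 -0.7 -7.5]
True
down t 17.78 p [ 0.4585 -0.3423  0.075 ] open 0.0195 F [0.5 0.2 6.9]
rel t 18.5 p [ 0.4567 -0.3408  0.0727] open 0.0549 F [-0.6  0.1  0.2]
look t 22.04 p [0.4592 0.3338 0.25  ] open 0.0547 F [ 0.5 -0.1  0.9]
```

View pics/v_press2.png

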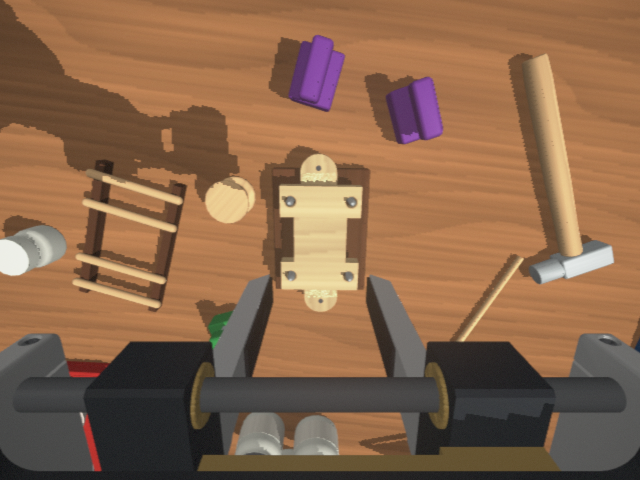

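```bash
python3 - <<'E'
import cv2
im=cv2.imread("pics/v_press2.png")[145:320,255:385]; cv2.imwrite("pics/c2.png",cv2.resize(im,None,fx=3.4,fy=3.4,interpolation=cv2.INTER_CUBIC))
E
```

```text
(no output)
```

View pics/c2.png

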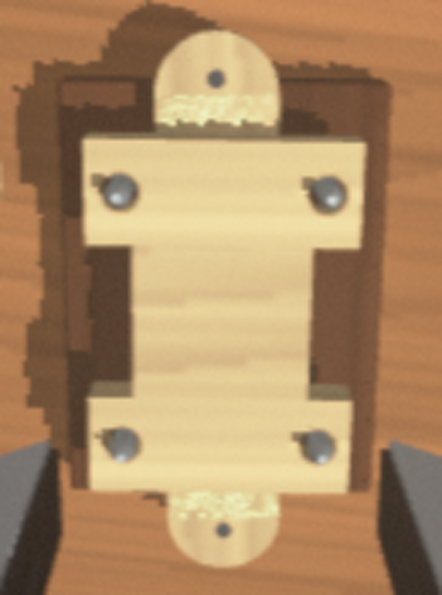

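```bash
cat >> h.py <<'E'
L=lambda n: json.load(open(f"pics/{n}.json"))
def rect(name,c,uv,z):
    p=px(c,uv,z)[:,:2]; ctr=p.mean(0); v=(p[0]-p[3])+(p[1]-p[2]); n=np.linalg.norm
    print(name,ctr.round(4),"yaw",round(np.degrees(np.arctan2(v[1],v[0])),2),"L",n(p[0]-p[3]).round(4),n(p[1]-p[2]).round(4),"W",n(p[0]-p[1]).round(4),n(p[3]-p[2]).round(4))
def two(name,c,uv,z):
    p=px(c,uv,z)[:,:2]; v=p[0]-p[1]; print(name,p.mean(0).round(4),"yaw",round(np.degrees(np.arctan2(v[1],v[0])),2),"D",np.linalg.norm(v).round(4))
E
python3 - <<'E'
from h import *
c=L("v_press2"); f=lambda *p:[(255+x/3.4,145+y/3.4) for x,y in p]
rect("posts",c,f((122,190),(330,193),(320,446),(123,444)),.061)
rect("plate",c,f((84,138),(366,142),(351,492),(89,490)),.05)
rect("waist",c,f((132,245),(314,247),(308,397),(132,395)),.05)
rect("bed",c,f((62,78),(391,82),(372,490),(73,487)),.02)
two("dots",c,f((216,78),(223,530)),.034)
E
```

```text
posts [0.479  0.3376] yaw -173.84 L 0.0842 0.084 W 0.0639 0.0647
plate [0.4827 0.3377] yaw -173.67 L 0.1203 0.1198 W 0.0882 0.09
waist [0.4823 0.3373] yaw -174.0 L 0.0514 0.0514 W 0.0585 0.0589
bed [0.4812 0.3384] yaw -173.4 L 0.1492 0.1491 W 0.1099 0.1113
dots [0.4855 0.3372] yaw -172.08 D 0.1609
```

```bash
python3 - <<'E'
from h import *
S=np.array([.520,-.336]); y=np.radians(6); u=np.array([np.cos(y),np.sin(y)])
P=[.4825,.3376]; ap=np.radians(96.3); Q=S+u*.053
for k in (0,-np.pi):
    for p,b in ((P,ap),(Q,y+np.pi/2)):
        j=inverse_kinematics([*p,.15],quat(b+k)); print(k,None if j is None else np.round(j,2))
a=best([*P,.15],ap); print(a)
gripper_to(.074)
r.move_to([*P,.14],quat(a)); r.move_l([*P,.063],vel=.1); r.hold(.3); log("at")
r.move_l([*P,.0615],vel=.02); r.hold(.2); log("at")
gripper_to(.04,25); r.hold(.2); log("grip")
E
```

```text
0 [ 0.49  0.35  1.6  -0.    1.19 -1.19]
0 [-0.63  0.45  1.43 -0.    1.26 -2.3 ]
-3.141592653589793 [ 0.49  0.35  1.6  -0.    1.19  1.95]
-3.141592653589793 [-0.63  0.45  1.43 -0.    1.26  0.84]
1.6807520696705394
at t 24.3 p [0.4827 0.3377 0.0635] open 0.0742 F [ 0.6  0.1 -0.8]
at t 24.75 p [0.4825 0.3376 0.0615] open 0.0738 F [ 0.1 -0.3  0. ]
grip t 25.35 p [0.4825 0.3376 0.0615] open 0.0577 F [-0.3  0.3 -0.2]
```

```bash
python3 - <<'E'
from h import *
P=[.4825,.3376]; a=np.radians(96.3)
r.move_l([*P,.09],vel=.04); log("up1"); r.move_l([*P,.19],vel=.12); r.hold(.1); log("up2")
S=np.array([.520,-.336]); y=np.radians(6); u=np.array([np.cos(y),np.sin(y)]); Q=S+u*.053
r.move_to([*Q,.19],quat(y+np.pi/2)); r.move_l([*Q,.047],vel=.12); r.hold(.3); log("over")
cv2.imwrite("pics/s2.png",vision.snapshot("side")[:,:,::-1])
print(settle(Q,.0395,2)); r.hold(.2); log("down")
E
```

```text
up1 t 26.22 p [0.4823 0.3375 0.0899] open 0.0577 F [-0.5  0.1 -1.8]
up2 t 27.3 p [0.4819 0.3373 0.1889] open 0.0578 F [ 0.2  0.4 -1.3]
over t 31.34 p [ 0.5729 -0.3306  0.0475] open 0.0579 F [ 1.2  0.4 -1.8]
True
down t 32.13 p [ 0.5727 -0.3304  0.0394] open 0.0577 F [ 0.3 -0.4  6.3]
```

View pics/s2.png

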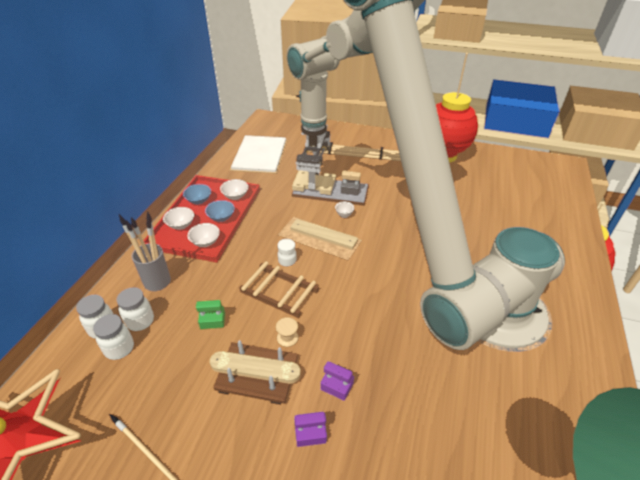

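The plate lies on the felt beside the weight, and the posts are bare with the round board between them. Releasing it, then looking at the press.

```bash
python3 - <<'E'
from h import *
S=np.array([.520,-.336]); y=np.radians(6); u=np.array([np.cos(y),np.sin(y)]); Q=S+u*.053
gripper_to(.072); log("rel"); r.hold(.1); log("rel")
r.move_l([*Q,.15],vel=.15)
r.move_to([.45,.0,.25],quat(np.radians(97)))
look((.481,.3375,.05),.22,np.radians(96.3),"v_press3"); log("look")
im=cv2.imread("pics/v_press3.png"); cv2.imwrite("pics/c3.png",cv2.resize(im[140:340,240:400],None,fx=3,fy=3,interpolation=cv2.INTER_CUBIC))
E
```

```text
rel t 32.59 p [ 0.5718 -0.3298  0.0381] open 0.072 F [-0.2 -0.  -0. ]
rel t 32.69 p [ 0.5719 -0.3298  0.0383] open 0.0722 F [ 0.5 -0.2 -0.2]
look t 36.58 p [0.4674 0.3357 0.2202] open 0.072 F [0.2 0.1 0.7]
```

View pics/c3.png

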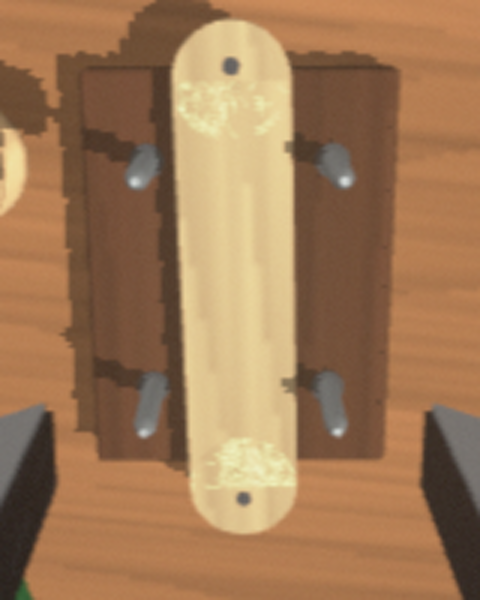

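```bash
python3 - <<'E'
from h import *
c=L("v_press3"); f=lambda *p:[(240+x/3,140+y/3) for x,y in p]
rect("tips",c,f((134,184),(347,182),(338,433),(145,433)),.063)
rect("bed",c,f((83,68),(400,70),(385,458),(99,460)),.02)
two("dots",c,f((231,66),(244,498)),.034)
two("ends",c,f((233,19),(243,534)),.034)
E
```

```text
tips [0.4824 0.3379] yaw -173.41 L 0.0857 0.0863 W 0.0673 0.0658
bed [0.4815 0.3383] yaw -173.56 L 0.1497 0.1481 W 0.1102 0.1118
dots [0.4854 0.3373] yaw -172.03 D 0.1604
ends [0.4856 0.3375] yaw -172.61 D 0.1908
```

```bash
python3 - <<'E'
from h import *
B=[.4855,.3374]; a=np.radians(97.8)
gripper_to(.056); r.move_to([*B,.14],quat(a)); r.move_l([*B,.049],vel=.1); r.move_l([*B,.0475],vel=.02); r.hold(.2); log("at")
gripper_to(.02,25); r.hold(.1); log("grip")
r.move_l([*B,.08],vel=.06); r.move_l([*B,.15],vel=.12); log("up")
K=[.5224,.1075]; b=np.radians(78.9)
r.move_to([*K,.15],quat(b)); r.move_l([*K,.062],vel=.1); r.hold(.3); log("over")
cv2.imwrite("pics/s3.png",vision.snapshot("side")[:,:,::-1])
print(settle(K,.0545,2)); r.hold(.2); log("down")
E
```

```text
at t 38.99 p [0.4855 0.3374 0.0477] open 0.0559 F [-0.4 -0.1  0.1]
grip t 39.49 p [0.4855 0.3374 0.0475] open 0.04 F [-0.5 -0.9  0.8]
up t 40.92 p [0.485  0.3371 0.1493] open 0.0397 F [ 0.2 -1.4 -1.8]
over t 43.17 p [0.5226 0.1075 0.0624] open 0.0399 F [ 1.  -1.  -0.7]
True
down t 43.97 p [0.5224 0.1075 0.0544] open 0.0398 F [ 0.1 -0.9  5.8]
```

View pics/s3.png

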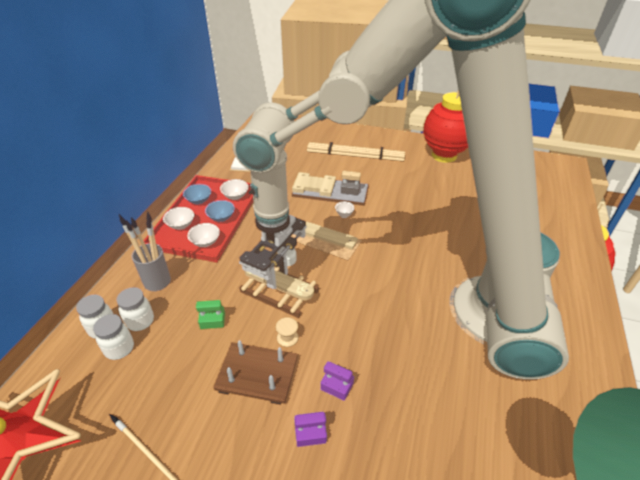

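The round board rests along the rack, with contact at the expected height. Releasing it and fetching the square board.

```bash
python3 - <<'E'
from h import *
K=[.5224,.1075]
gripper_to(.056); r.move_l([*K,.15],vel=.15)
B=[.4768,-.1229]; a=best([*B,.15],np.radians(82.6))
look((.4768,-.1229,.018),.2,a,"v_sq2"); log("look")
im=cv2.imread("pics/v_sq2.png"); cv2.imwrite("pics/c4.png",cv2.resize(im[90:330,190:430],None,fx=2.5,fy=2.5,interpolation=cv2.INTER_CUBIC))
E
```

```text
look t 47.83 p [ 0.4943 -0.1253  0.2   ] open 0.0558 F [-0.1 -0.5  0.1]
```

View pics/c4.png

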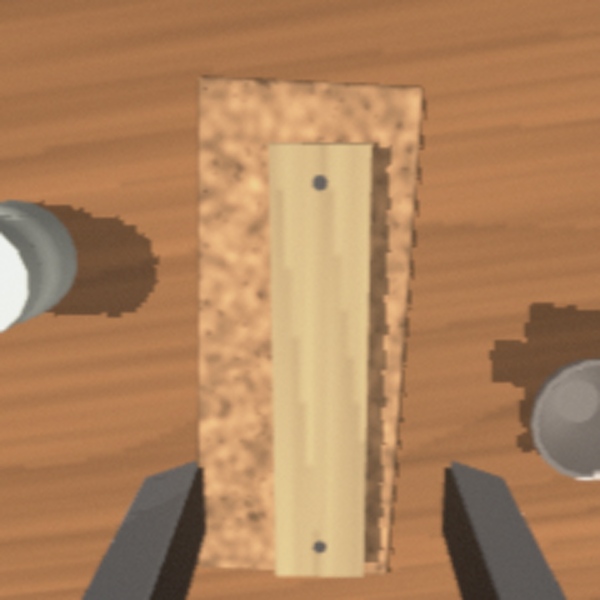

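```bash
python3 - <<'E'
from h import *
c=L("v_sq2"); f=lambda *p:[(190+x/2.5,90+y/2.5) for x,y in p]
two("dots",c,f((320,183),(320,547)),.018)
rect("sq",c,f((270,144),(374,144),(364,576),(275,576)),.018)
p=px(c,f((320,183),(320,547)),.018)[:,:2]; B=p.mean(0); v=p[0]-p[1]; th=np.arctan2(v[1],v[0])
if abs(th)>1.57: th-=np.sign(th)*np.pi
a=best([*B,.15],th+np.pi/2); print(B,np.degrees(th),a)
r.move_to([*B,.12],quat(a)); r.move_l([*B,.034],vel=.1); r.move_l([*B,.0317],vel=.02); r.hold(.2); log("at")
gripper_to(.02,25); r.hold(.1); log("grip")
r.move_l([*B,.16],vel=.12); log("up")
P=[.482,.338]; b=best([*P,.15],np.radians(96.5))
r.move_to([*P,.16],quat(b)); r.move_l([*P,.075],vel=.1); r.hold(.3); log("over")
cv2.imwrite("pics/s4.png",vision.snapshot("side")[:,:,::-1])
E
```

```text
dots [ 0.4764 -0.1224] yaw -7.35 D 0.1607
sq [ 0.4765 -0.1226] yaw -7.65 L 0.1904 0.1904 W 0.0406 0.0407
[ 0.47644616 -0.12235185] -7.346847626176588 -1.6990230075140076
at t 49.73 p [ 0.4765 -0.1224  0.0318] open 0.0558 F [ 0.5 -0.1  1. ]
grip t 50.23 p [ 0.4764 -0.1223  0.0317] open 0.0396 F [ 0.4 -0.1  0.2]
up t 51.44 p [ 0.4759 -0.1222  0.1593] open 0.0395 F [ 0.3 -0.5 -0.3]
over t 54.88 p [0.4822 0.3381 0.0755] open 0.0398 F [ 0.2  0.5 -0.7]
```

View pics/s4.png

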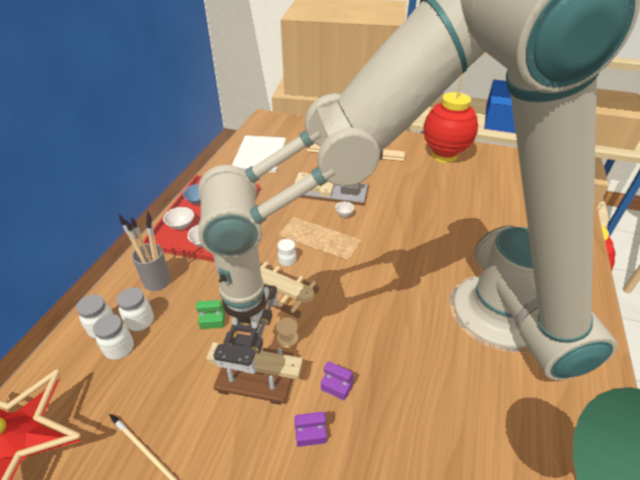

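```bash
python3 - <<'E'
from h import *
P=[.482,.338]
r.move_l([*P,.055],vel=.06); r.hold(.2); print(settle(P,.0477,2)); r.hold(.2); log("down")
gripper_to(.056); r.hold(.1); r.move_l([*P,.15],vel=.15)
look((.481,.3375,.04),.22,best([.45,.337,.2],np.radians(96.3)),"v_press4"); log("look")
im=cv2.imread("pics/v_press4.png"); cv2.imwrite("pics/c5.png",cv2.resize(im[140:340,240:400],None,fx=3,fy=3,interpolation=cv2.INTER_CUBIC))
look((.5224,.1075,.04),.25,best([.5,.1,.25],np.radians(79)),"v_rack4")
im=cv2.imread("pics/v_rack4.png"); cv2.imwrite("pics/c6.png",cv2.resize(im[120:330,220:430],None,fx=2.5,fy=2.5,interpolation=cv2.INTER_CUBIC))
S=(.54,-.336,.028); look(S,.25,best([.5,-.33,.25],np.radians(96)),"v_side4"); log("look")
im=cv2.imread("pics/v_side4.png"); cv2.imwrite("pics/c7.png",cv2.resize(im[100:360,190:450],None,fx=2.3,fy=2.3,interpolation=cv2.INTER_CUBIC))
E
```

```text
True
down t 56.34 p [0.482  0.338  0.0476] open 0.0396 F [-0.8 -0.5  5.4]
look t 58.5 p [0.4638 0.3357 0.2187] open 0.0563 F [ 0.3 -0.7 -0. ]
look t 61.95 p [ 0.5698 -0.3327  0.2501] open 0.0559 F [ 0.7 -0.  -0.4]
```

View pics/c5.png

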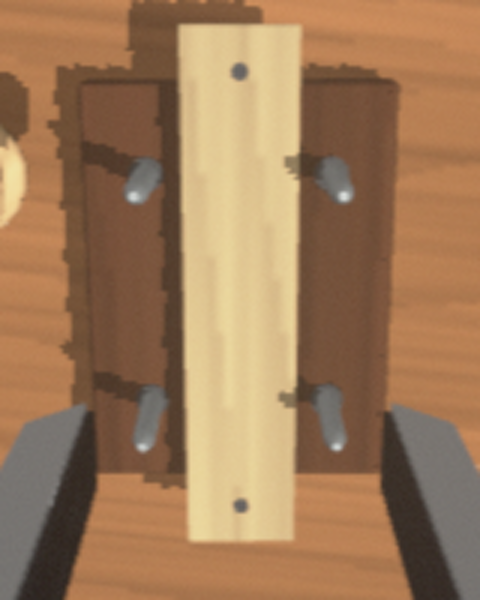

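View pics/c6.png

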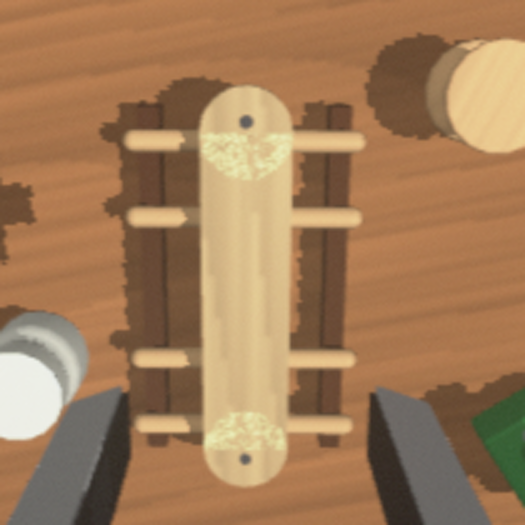

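View pics/c7.png

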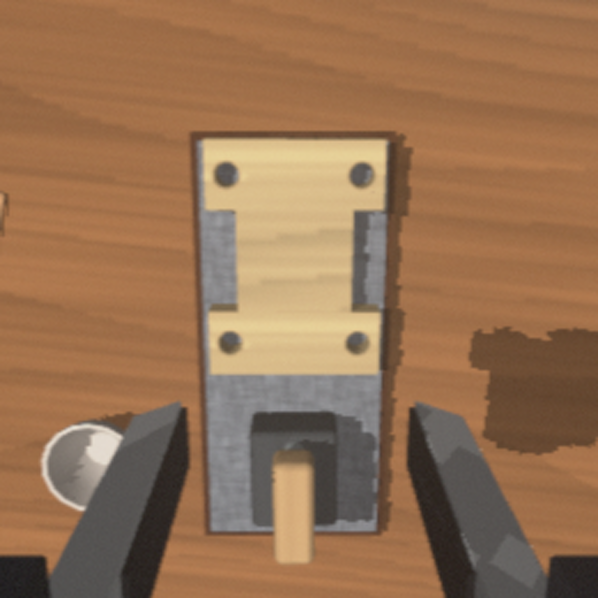

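The square board lies between the posts, the round board is centred on the rack, and plate and weight are both parked on the felt. Checking the numbers.

```bash
python3 - <<'E'
from h import *
c=L("v_press4"); f=lambda *p:[(240+x/3,140+y/3) for x,y in p]
rect("tips",c,f((134,197),(346,195),(337,447),(144,447)),.063)
rect("bed",c,f((81,80),(400,82),(384,472),(97,473)),.02)
two("sqdots",c,f((239,72),(241,506)),.034)
rect("sq",c,f((178,24),(302,24),(294,541),(189,541)),.034)
c=L("v_side4"); g=lambda *p:[(190+x/2.3,100+y/2.3) for x,y in p]
rect("plate",c,g((201,139),(388,139),(381,374),(210,374)),.028)
rect("holes",c,g((226,175),(362,175),(357,343),(230,342)),.028)
rect("bar",c,g((274,463),(312,463),(313,561),(275,561)),.078)
c=L("v_rack4"); h=lambda *p:[(220+x/2.5,120+y/2.5) for x,y in p]
two("rdots",c,h((246,122),(245,459)),.041)
rect("rack",c,h((131,141),(360,141),(346,426),(141,425)),.024)
E
```

```text
tips [0.482 0.338] yaw -173.46 L 0.0861 0.0867 W 0.0668 0.0656
bed [0.4814 0.3381] yaw -173.58 L 0.1502 0.1491 W 0.1107 0.1119
sqdots [0.4829 0.3381] yaw -173.32 D 0.1606
sq [0.4826 0.3384] yaw -173.4 L 0.1909 0.1909 W 0.0407 0.0402
plate [ 0.5719 -0.332 ] yaw 6.34 L 0.1205 0.1205 W 0.0898 0.0899
holes [ 0.5721 -0.3314] yaw 5.91 L 0.0857 0.0862 W 0.0662 0.066
bar [ 0.4595 -0.3434] yaw 6.58 L 0.0535 0.0535 W 0.018 0.0188
rdots [0.5227 0.1076] yaw 168.99 D 0.1604
rack [0.5227 0.107 ] yaw 168.75 L 0.1406 0.1411 W 0.1036 0.1027
```

```bash
python3 - <<'E'
from h import *
Q=[.5725,-.3306]; a=np.radians(96)
gripper_to(.074); r.move_to([*Q,.12],quat(a)); r.move_l([*Q,.042],vel=.1); r.move_l([*Q,.0396],vel=.02); r.hold(.2); log("at")
gripper_to(.04,25); r.hold(.1); log("grip")
r.move_l([*Q,.19],vel=.12); log("up")
P=[.4823,.3377]; b=np.radians(96.4)
r.move_to([*P,.19],quat(b)); r.move_l([*P,.098],vel=.1); r.hold(.3); log("over")
im=vision.snapshot("wrist"); cv2.imwrite("pics/w5.png",im[:,:,::-1])
hit=r.move_l([*P,.066],vel=.03,guard=5); log("hit" if hit else "free")
if not hit: print(r.move_l([*P,.058],vel=.015,guard=3)); r.hold(.2); log("down")
E
```

```text
at t 66.49 p [ 0.5726 -0.3307  0.0398] open 0.0739 F [ 0.2 -0.3  0.5]
grip t 66.99 p [ 0.5725 -0.3306  0.0396] open 0.0576 F [-0.4  1.   0.4]
up t 68.39 p [ 0.572  -0.3303  0.189 ] open 0.0579 F [ 0.5 -0.1 -1.3]
over t 72.16 p [0.4825 0.3378 0.0984] open 0.058 F [-0.3 -0.3 -1.4]
free t 73.42 p [0.4824 0.3378 0.0662] open 0.0577 F [-0.2  0.  -1.3]
True
down t 74.02 p [0.4825 0.3378 0.0615] open 0.0576 F [ 0.1 -0.5  6.5]
```

```bash
python3 - <<'E'
from h import *
P=[.4823,.3377]
gripper_to(.074); r.hold(.1); r.move_l([*P,.15],vel=.15)
Q=[.459,-.3427]; a=-1.466
r.move_to([*Q,.17],quat(a)); gripper_to(.055)
r.move_l([*Q,.078],vel=.12); r.move_l([*Q,.0753],vel=.02); r.hold(.2); log("at")
gripper_to(0,45); r.hold(.1); log("grip")
r.move_l([*Q,.25],vel=.15); log("up")
b=best([*P,.2],np.radians(96.4)); r.move_to([*P,.25],quat(b)); r.move_l([*P,.122],vel=.12); r.hold(.4); log("over")
cv2.imwrite("pics/s6.png",vision.snapshot("side")[:,:,::-1])
print(r.move_l([*P,.109],vel=.012,guard=2.5)); r.hold(.2); log("down")
E
```

```text
at t 79.67 p [ 0.4591 -0.3428  0.0755] open 0.0547 F [-0.3 -1.1  0.4]
grip t 80.42 p [ 0.459  -0.3424  0.0752] open 0.0199 F [0.4 0.7 0.3]
up t 81.73 p [ 0.4584 -0.3422  0.2487] open 0.0196 F [ 0.8  0.4 -6.9]
over t 85.77 p [0.4824 0.3378 0.1223] open 0.0201 F [ 0.   0.5 -8.2]
True
down t 86.75 p [0.4822 0.3376 0.1132] open 0.0198 F [-0.7  0.4  7.3]
```

View pics/s6.png

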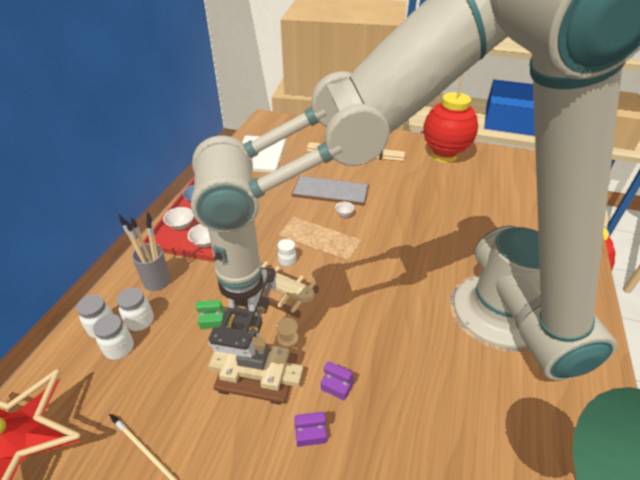

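```bash
python3 - <<'E'
from h import *
P=[.4823,.3377]
gripper_to(.05); r.hold(.1); r.move_l([*P,.2],vel=.15)
look((.481,.3375,.06),.27,best([.45,.337,.2],np.radians(96.3)),"v_press7"); log("look")
im=cv2.imread("pics/v_press7.png"); cv2.imwrite("pics/c7b.png",cv2.resize(im[140:320,240:400],None,fx=3.3,fy=3.3,interpolation=cv2.INTER_CUBIC))
r.move_to([.40,-.05,.3],quat(best([.4,-.05,.3],np.pi/2)))
cv2.imwrite("pics/s7.png",vision.snapshot("side")[:,:,::-1]); marks(["paint_jar","paint_bowl","spool"],"side"); log("")
E
```

```text
look t 89.01 p [0.4549 0.3348 0.2687] open 0.0501 F [0.4 0.5 0. ]
paint_jar [([0.5395, -0.0001, 0.0019], 0.71)]
paint_bowl [([0.4491, -0.2322, -0.0024], 0.52), ([0.5199, 0.1046, 0.0346], 0.44)]
spool [([0.4524, 0.2325, -0.0034], 0.56)]
 t 91.3 p [ 0.4001 -0.0498  0.2999] open 0.0501 F [ 0.5 -0.5  0.2]
```

View pics/c7b.png

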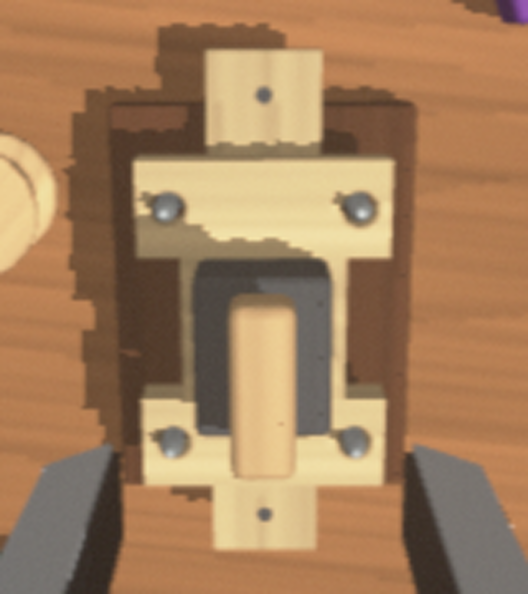

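View pics/s7.png

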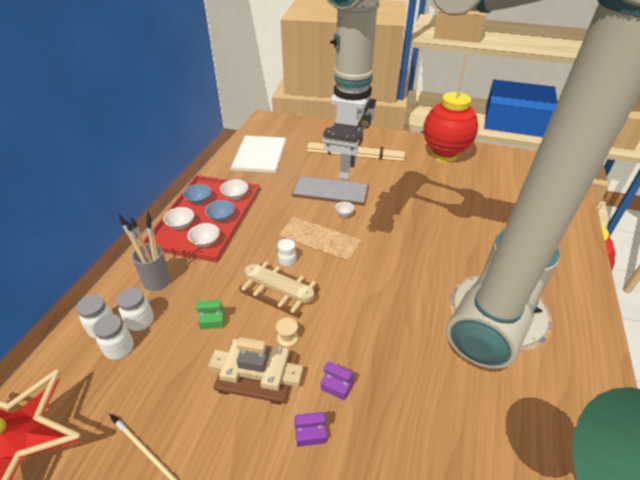

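All four posts come through the plate, which lies flat with the weight upright in its middle. The square board sticks out evenly at both ends, and the jar, bowl and spool are where they were. Handing in.

```bash
python3 - <<'E'
from h import *
r.hold(.3); log("end"); print(r.sign_off())
E
```

```text
end t 91.6 p [ 0.4  -0.05  0.3 ] open 0.0502 F [-0.2  0.1  0.8]
the job is handed in; nothing more can be done
None
```

The board in the press is changed and the job is handed in at about 92 s. I did it in the order asked: weight and plate onto the felt, round board onto the rack, square board into the press, then plate and weight back on.

**Measured checks:**
- **Square board:** it lay within about 1 mm and 0.3° of the press centre and axis.
- **Round board:** it lay within about 1 mm of the rack's middle.
- **Plate:** it went down over the posts without resistance and stopped at the same height it was picked up from.
- **Weight:** it touched down at its original height.

**Final pictures:** all four posts show through the plate, the weight stands upright in its middle, and the look-alikes are where they were. The jar, bowl and spool read within about 3 mm of their starting positions, which is within the networks' error.

**Disagreement:** early views put the press centre up to 4 mm apart along x, depending on which feature I measured. It agreed to within 1 mm once the plate was off and the post tips were visible. No checks failed.

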